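# Release the ratchet and push the hold-down onto the plaster mould

## Robot

A 6-joint arm with a two-finger parallel gripper is mounted at the origin on the work surface. World frame = base frame: x ahead of the robot, y to its left, z up, the work surface at z = 0. Lengths are in mm, angles in degrees, forces in N, time in s.
With the tool pointing down it reaches from about 350 to 850 mm from the base axis. Payload 8.1 kg.
Tool frame: the origin (TCP) lies where the fingers leave the gripper's body, on its centre line; the fingertips stand 73 mm ahead of it and the grasp point (between the pads) lies 54 mm ahead of it; z points along the fingers, y is the line along which they close (so a half turn about z gives the same grasp; the last joint's range is limited). The gripper opens to 85 mm and grips with 20 to 120 N. Pads are 22 mm wide; open, the fingers measure 114 mm over their backs; the gripper's body (76 mm by 85 mm) begins 54 mm behind the grasp point. The pads swing forward as they close: fully open they stand 13 mm farther back than shut.
Start: joints at [-71.643, 7.471, 85.268, -0, 87.261, -4.893], TCP at [236.872, -551.269, 303.892] pointing down, gripper open.
Joint ranges: [-169.43, 169.43], [-51.17, 129.36], [1.28, 143.12], [-76.62, 256.62], [0, 156.53], [-152.29, 152.29]. Speed limits (degrees/s): [136.94, 136.94, 159.86, 180, 180, 180].

## Interface

Orientations are given as [roll, pitch, yaw] about the fixed x, y, z axes, in that order (R = Rz(yaw) Ry(pitch) Rx(roll)).
In Python, from bench import sense, optics, r gives the robot as it stands.
- The arm moves only by the tool servo_tool, never from a script. Its argument "plan" is a list that holds one entry, the list of rows, each a list of 5 numbers: the shift along the world's x, y, z in m, then the turn about the world's z in degrees, then the finger opening in m, from 0 to 0.0854. A call has 1 to 10 rows; each row shifts and turns the commanded pose from where the row before left it; what a row does not reach is not made up. A row lasts 1/10 s, in which the tool goes at most 50 mm and 8.59 degrees, less where a joint would pass 70% of its speed; a pose out of reach is approached as far as the arm can. A call is refused whole if a number of a shift passes 0.05 or a number of a turn 8.59, either way. A call with a gripper value outside its range is refused whole. The fingers move at their own pace and stop on an object; "force" is the grip in N (left out, the last holds). Time passes only in rows, so rows that do not move let the fingers close. It gives the time, the measured TCP pose, the force, the opening and the grip force at its end, in the units of the state.
- sense(): the state, without advancing time (a new reading comes with each control period).
- optics.snapshot(name): name is "side" or "top"; returns a dict with "frame" (420x560x3 uint8, blue, green, red), "fx", "fy", "cx", "cy" (pixels), "dist_coeffs" ([k1, k2, p1, p2, k3] as OpenCV has them; the pictures are not rectified), "cam_to_world" (4x4, takes a point from camera to world coordinates). Camera axes: x right, y down, z forward; pixel columns grow to the right and rows downward; lengths in mm; the calibration is good to about 2 mm. A picture is of the moment at which its call begins. There is no depth.
- r.hand_in(): hands the job in; it is judged then, once.
The state is a dict: "time": time; "joint_pos": joint angles; "qd": joint speeds; "joint_efforts": joint torques, N m; "tool_pos": TCP position; "tcp_rot": TCP orientation; "ft_force": force on the tool from outside, world axes, zero at the start; "wrist_torque": the same for the moment, N m; "finger_gap": finger opening in mm; "grip_force": force on a finger pad.
Only numpy, scipy, OpenCV 4.12 (cv2) and the standard library are available. Lean on these libraries where they do the work, as an engineer would, in place of code of your own. Each camera call takes 0.05 s, during which the arm holds its last target. There are 200 camera calls.

## Task

Close the ratchet hold-down on the plaster mould: first press the pawl's tab all the way down to free the ratchet, while the arm is still up, then push the arm down past its teeth until its rubber foot rests on the mould. Press and push gently with the fingertips only, never force the arm against the locked pawl, leave the pawl free, and do not lift or shift the mould or anything else on the table.

Things in the scene. Friction and masses are not known exactly. Their poses are not given: they have to be found in the camera images.
- clamp: Steel ratchet hold-down bolted to the table, heading varies. Base plate 370 x 130 x 12 mm, reaching 265 mm to -x and 105 mm to +x of the origin, which is on the table below the arm's hinge. Its level x axis runs from the arm's end (-x) to the pawl's tab (+x), z up, y along both pivots. Cheek plates at y = +-18 mm carry the arm's hinge and, at x = 75 mm and 165 mm up, the pawl's pivot.
- hinge (a point): Centre of the arm's hinge axis, 115 mm above the table; the axis lies along the clamp's y.
- hold_arm (a joint): Arm angle, rad: 0 to 0.035 at the start (raised 34 degrees over the clamp's -x side), growing as it goes down; at 0.60 it is level and its foot rests on the mould. Stiff hinge: it stays where left; moving it takes 2 to 6 N at the push plate. Its toothed wheel is 70 mm in radius over the teeth; with the pawl engaged a tooth stops it at about 0.05.
- push_plate (a point): Centre of the top face of the flat push plate at the free end of the arm: 70 mm along the arm, 60 mm wide, 8 mm thick. It lies 210 mm out from the hinge along the arm and 11 mm above the arm's centre line, so with the arm level it is 126 mm above the table, and about 240 mm at the start. The plate tilts with the arm.
- pawl (a joint): Angle of the pawl in rad: 0 engaged (start), growing as its tab is pressed down; its stop is at 0.35. The tooth comes clear at about 0.17. The pivot is stiff: the pawl stays where it is left and does not spring back; pressing takes about 3 N at the tab.
- tab (a point): Centre of the top face of the pawl's thumb tab, a plate 50 mm along the clamp's x, 44 mm wide and 7 mm thick, 56 mm beyond the pawl's pivot on the clamp's +x side, about 178 mm above the table at the start; it goes down about 20 mm on the full press. Free space above it.
- seat (a point): Point on the top of the clamp's base plate, 135 mm from the hinge on the -x side, 12 mm above the table: the middle of the mould's place, right under the arm's rubber foot when the arm is down.
- mould: Loose round two-part plaster mould, 100 mm across, 78 mm high, about 0.8 kg, standing on the base plate within 5 mm of the seat; origin at the centre of its underside. Must stay there.
- wedge: Bystander: loose wooden block 70 x 28 x 22 mm beside the clamp's base; origin at the centre of its underside.
- brush: Bystander: loose wooden-handled brush, 200 mm long, lying beside the clamp's base.
- bowl: Bystander: black rubber mixing bowl, 120 mm across, 55 mm high; origin at the centre of its underside.
- can: Bystander: steel can, 72 mm across, 100 mm high; origin at the centre of its underside.
- rosette: Bystander: round plaster ornament, 90 mm across, 22 mm high; origin at the centre of its underside.
- spatula: Bystander: spatula with wooden handle, 240 mm long, lying on the table.
- bottle: Bystander: clear bottle, 64 mm across, 190 mm high; origin at the centre of its underside.
Not all that is in view belongs to the job. What is shaped like the mould but blue or pink is not meant.

How it is judged (in metres and radians):
On the way, in this order (a step that is already met when the one before it is completed fails the run):
1. the pawl's tab is pressed down and the ratchet is free, with the arm still up (value of joint pawl above 0.25 rad and value of joint hold_arm below 0.12 rad), for 0.1 s.
2. the arm is pushed down past its teeth onto the mould (value of joint hold_arm above 0.575 rad), for 0.2 s.
At the end, for the whole second after the job is handed in: The arm is down with its foot on the mould (arm joint above 0.575 rad, within about 3 mm of full contact), the pawl still free (above 0.2 rad), the mould upright and at rest within 20 mm of its seat (value of joint hold_arm above 0.575 rad and value of joint pawl above 0.2 rad and horizontal distance between mould and seat below 0.02 m and angle between mould's own z axis and vertical below 0.06 rad and linear speed of mould below 0.02 m/s and velocity of joint hold_arm below 0.05 rad/s); the robot touches nothing.
It fails at once if the arm is forced past a tooth with the pawl still engaged (value of joint pawl below 0.13 rad and value of joint hold_arm between 0.13 and 0.5 rad).
It fails at once if the hold-down is pressed with more than 60 N (contact force between the fingers and clamp above 60 N).
It fails at once if the mould is lifted, shifted or tipped (distance of mould from where it was at the start of the episode above 0.02 m or angle between mould's own z axis and vertical above 0.15 rad).
It fails at once if another thing on the table is lifted or shifted by more than 30 mm (distance of any of wedge, brush, bowl, can, rosette, spatula, bottle from where it was at the start of the episode above 0.03 m).
It also fails if it takes over 48 s, if anything falls off the work surface, if the arm or the gripper's body presses on something with over 40 N, if the wrist force passes 120 N, or if a joint passes its speed limit or range.

## Working session

There is one attempt and no reset: what is moved stays moved. The work goes in short steps, Python scripts to look and compute and a tool call to move; the robot and the scene stay as the last step left them, time stands still between calls to the robot, and variables do not carry over. Pictures are saved under pics/ and viewed, at most 10 in all, crops included, and the job is handed in when it is done.

Besides the shell and the picture viewer there is one more tool, called after "Emit:" as name(argument=value, ...), one argument or row to a line, values as JSON. servo_tool: Moves the arm, as the interface text tells. Its arguments: {"type":"object","properties":{"plan":{"type":"array"},"force":{"type":"number"}},"required":["plan"]}

```bash
mkdir -p pics; cat > h.py <<'E'
import cv2,numpy as np
from bench import sense,optics,r
def snap(n):
    s=optics.snapshot(n); K=np.array([[s['fx'],0,s['cx']],[0,s['fy'],s['cy']],[0,0,1.]])
    return s['frame'],K,np.array(s['dist_coeffs'],float),np.array(s['cam_to_world'])
def ray(c,px):
    _,K,d,T=c; p=cv2.undistortPoints(np.array([[px]],float),K,d)[0,0]
    v=T[:3,:3]@np.array([p[0],p[1],1]); return T[:3,3],v/np.linalg.norm(v)
def plane(c,px,z):
    o,v=ray(c,px); return o+v*(z-o[2])/v[2]
def proj(c,P):
    _,K,d,T=c; W=np.linalg.inv(T)
    return cv2.projectPoints(np.atleast_2d(np.array(P,float)),cv2.Rodrigues(W[:3,:3])[0],W[:3,3],K,d)[0][:,0]
def tri(c1,p1,c2,p2):
    o1,v1=ray(c1,p1);o2,v2=ray(c2,p2)
    s=np.linalg.lstsq(np.c_[v1,-v2],o2-o1,rcond=None)[0]
    a,b=o1+s[0]*v1,o2+s[1]*v2; return (a+b)/2,np.linalg.norm(a-b)
E
python3 - <<'E'
from h import *
for n in('side','top'):
    c=snap(n);cv2.imwrite(f'pics/{n}0.png',c[0]);print(n,c[3].round(2).tolist(),c[1][0,0])
E
```

```text
side [[-0.84, -0.39, 0.37, 131.22], [-0.54, 0.58, -0.61, 688.7], [0.02, -0.72, -0.7, 937.21], [0.0, 0.0, 0.0, 1.0]] 437.5298345822961
top [[0.01, -1.0, 0.09, 412.37], [-1.0, -0.01, 0.01, 6.13], [-0.01, -0.09, -1.0, 1300.74], [0.0, 0.0, 0.0, 1.0]] 387.0647805162244
```

View pics/side0.png

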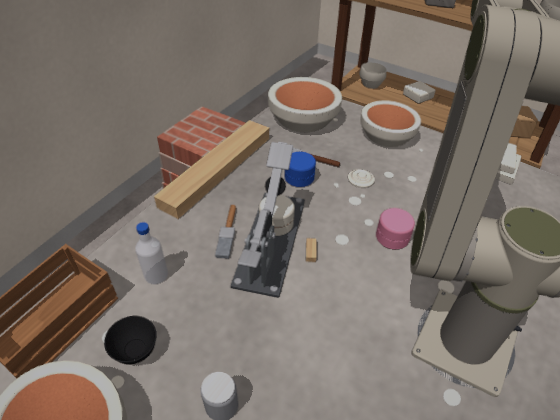

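View pics/top0.png

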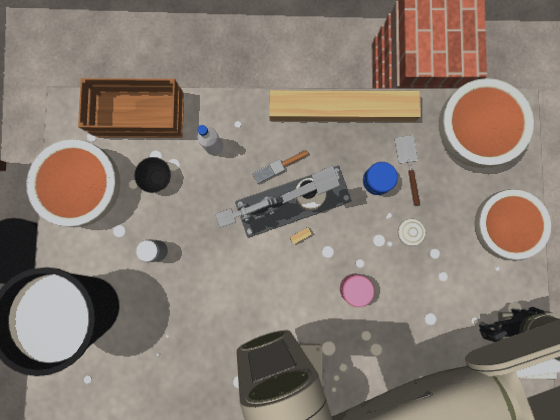

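Side view: the clamp is around (270,240), with the push plate at (279,156) and the tab near (250,256). Top view: the base plate spans (237..352, 166..237), the push plate is at (326,179) and the tab at (225,217). There are three mould-like things in the top view: blue (381,178), pink (357,291) and white (308,192). The white one is under the arm and fits the description. I'll confirm it in a crop and measure.

```bash
python3 - <<'E'
from h import *
t=snap('top');s=snap('side')
a=cv2.resize(t[0][150:250,205:365],None,fx=5,fy=5,interpolation=cv2.INTER_CUBIC)
cv2.imwrite('pics/crop_top.png',a)
b=cv2.resize(s[0][135:300,215:325],None,fx=3.6,fy=3.6,interpolation=cv2.INTER_CUBIC)
cv2.imwrite('pics/crop_side.png',b)
print('pp',tri(t,(326,179),s,(279,156)),'tab',plane(t,(225,217),178))
E
```

```text
pp (array([ 611.02771961, -100.94380268,  231.39520771]), np.float64(1.6501266772430077)) tab [506.21514227 187.64665977 178.        ]
```

View pics/crop_top.png

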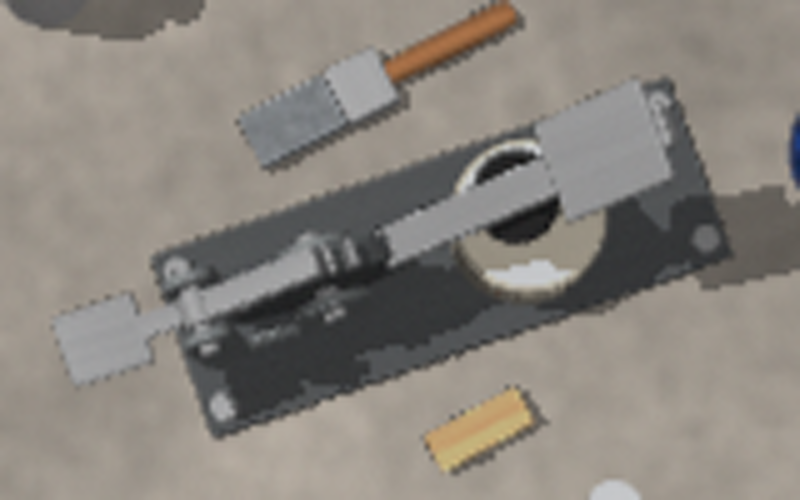

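View pics/crop_side.png

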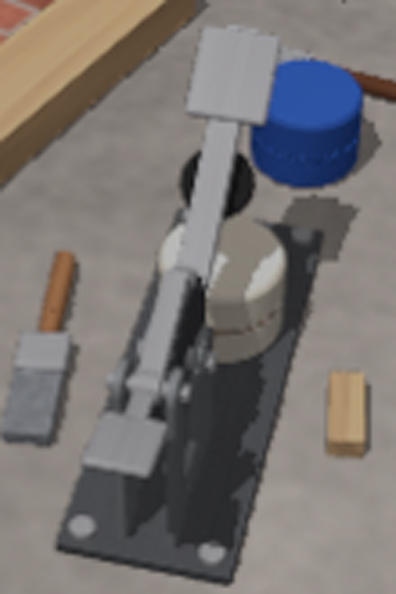

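The crops confirm it. The white plaster mould stands on the base plate under the arm's black foot, and the blue one is off the clamp. In the top crop the tab centre is (104,338), the push plate centre is (604,150), and the base corners are (155,257), (218,436), (732,257) and (672,82).

```bash
python3 - <<'E'
from h import *
t=snap('top');s=snap('side')
f=lambda p:(p[0]/5+204.6,p[1]/5+149.6)
g=lambda p:(p[0]/3.6+214.6,p[1]/3.6+134.6)
A,B,C,D=[plane(t,f(p),12)[:2] for p in((155,257),(218,436),(732,257),(672,82))]
ux=(A+B-C-D)/2;L=np.linalg.norm(ux);ux/=L
O=(A+B)/2-105*ux; O2=(C+D)/2+265*ux
print('L',L,'W',np.linalg.norm(A-B),np.linalg.norm(C-D),'ux',ux,np.degrees(np.arctan2(ux[1],ux[0])),'O',O,O2)
O=(O+O2)/2
print('tab tri',tri(t,f((104,338)),s,g((127,446))),'model',O+131*ux)
print('pp tri',tri(t,f((604,150)),s,g((234,73))))
for th in(0.,.035,.6):
    a=.6-th; d=210*np.cos(a)-11*np.sin(a); print(th,O-ux*d,115+210*np.sin(a)+11*np.cos(a))
S=sense();print(S['time'],S['tool_pos'],S['tcp_rot'],S['ft_force'],S['finger_gap'])
E
```

```text
L 365.6930599250315 W 127.68572485134389 125.11134911127421 ux [-0.33306006  0.94290561] 109.45461424075049 O [549.34969334  58.85723669] [547.91522362  62.91827467]
tab tri (array([505.74159966, 187.26419391, 171.67856643]), np.float64(0.9396486017927989)) model [505.00159074 184.40839112]
pp tri (array([608.03568414, -98.67897041, 237.83767998]), np.float64(1.4226138328373916))
0.0 [604.28992909 -96.68064699] 242.6536111769639
0.035 [ 605.74360975 -100.79607187] 236.72779596700536
0.6 [ 618.57507089 -137.12242328] 126.0
0.3 [ 236.83486397 -551.12193491  303.53288487] [-1.79962772e+02 -3.40854161e-03  2.32512983e+01] [-0.20024038 -0.0509915   0.41763451] 85.88899678328426
```

Emit:
servo_tool(
  plan=[
    [[0.017,0.045,0,0,0],[0.017,0.045,0,0,0],[0.017,0.045,0,0,0],[0.017,0.045,0,0,0],[0.017,0.045,0,0,0],[0.017,0.045,0,0,0],[0.017,0.045,0,0,0],[0.017,0.045,0,0,0],[0.017,0.045,0,0,0],[0.017,0.045,0,-4,0]],
  ],
  force=30,
)

```text
time: 1.3
tool_pos: [407.1, -99.4, 304.2]
tcp_rot: [180.0, -0.0, 19.2]
ft_force: [1.4, -0.4, -0.0]
finger_gap: 0.3
grip_force: 0.0
```

Emit:
servo_tool(
  plan=[
    [[0.016,0.045,0,0,0],[0.016,0.045,0,0,0],[0.016,0.045,0,0,0],[0.016,0.045,0,0,0],[0.016,0.045,0,0,0],[0.012,0.035,0,0,0],[0.006,0.025,-0.01,0,0],[0,0,-0.02,0,0],[0,0,-0.01,0,0],[0,0,0,0,0]],
  ],
)

```text
time: 2.3
tool_pos: [503.8, 183.3, 261.8]
tcp_rot: [-180.0, 0.2, 19.2]
ft_force: [0.0, -0.2, 0.2]
finger_gap: 0.1
grip_force: 0.0
```

```bash
python3 - <<'E'
from h import *
S=sense();p=np.array(S['tool_pos']);print(S['time'],p,S['tcp_rot'],S['ft_force'])
s=snap('side');t=snap('top')
for n,c in(('s',s),('t',t)):print(n,proj(c,[p-[0,0,73]]))
cv2.imwrite('pics/near.png',np.hstack([cv2.resize(c[0][y:y+110,x:x+80],None,fx=5,fy=5,interpolation=cv2.INTER_CUBIC) for c,x,y in((s,210,200),(t,190,170))]))
E
```

```text
2.3 [503.75827208 183.29122963 261.76827576] [-179.98879277    0.22704672   19.24961625] [ 0.01485586 -0.15789612  0.23600204]
s [[251.24155847 252.79627179]]
t [[225.89286114 217.54375539]]
```

View pics/near.png

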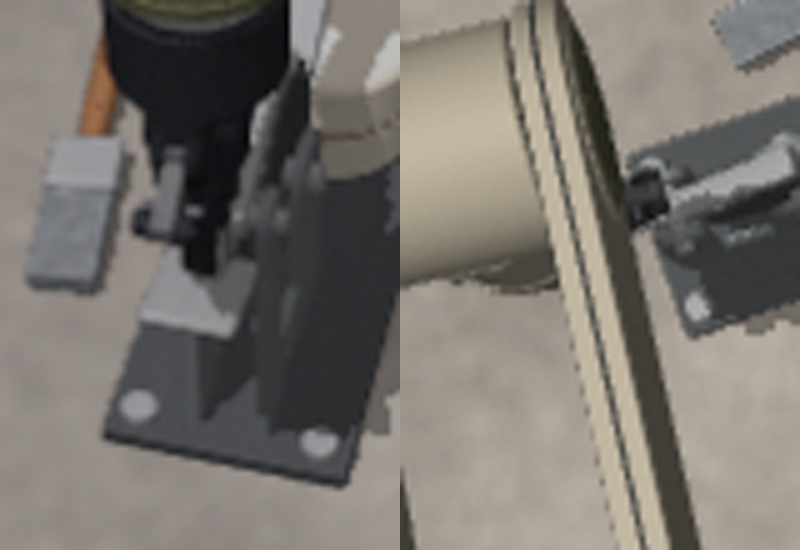

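The closed fingertips are just above the tab, side view (251,254), slightly towards the pivot. I'll shift 5 mm outwards and press slowly.

Emit:
servo_tool(
  plan=[
    [[-0.002,0.005,-0.003,0,0],[0,0,-0.003,0,0],[0,0,-0.003,0,0],[0,0,-0.003,0,0],[0,0,-0.003,0,0],[0,0,-0.003,0,0]],
  ],
)

```text
time: 3.0
tool_pos: [503.0, 188.9, 246.0]
tcp_rot: [-180.0, -0.0, 19.2]
ft_force: [-0.7, 0.6, 3.0]
finger_gap: -0.3
grip_force: 1.3
```

Emit:
servo_tool(
  plan=[
    [[0,0,-0.003,0,0],[0,0,-0.003,0,0],[0,0,-0.002,0,0],[0,0,-0.002,0,0],[0,0,0,0,0]],
  ],
)

```text
time: 3.5
tool_pos: [502.9, 188.7, 235.6]
tcp_rot: [180.0, 0.0, 19.2]
ft_force: [-0.6, 0.9, 0.6]
finger_gap: 0.1
grip_force: 0.5
```

Emit:
servo_tool(
  plan=[
    [[0,0,-0.001,0,0],[0,0,-0.001,0,0],[0,0,-0.001,0,0]],
  ],
)

```text
time: 3.8
tool_pos: [502.9, 188.6, 232.9]
tcp_rot: [180.0, 0.0, 19.2]
ft_force: [-0.4, 0.1, 2.9]
finger_gap: 0.2
grip_force: 1.5
```

Emit:
servo_tool(
  plan=[
    [[0,0,-0.001,0,0],[0,0,-0.001,0,0]],
  ],
)

```text
time: 4.0
tool_pos: [503.0, 188.5, 230.9]
tcp_rot: [180.0, -0.0, 19.2]
ft_force: [0.1, -1.3, 2.8]
finger_gap: 0.1
grip_force: 1.4
```

Emit:
servo_tool(
  plan=[
    [[0,0,-0.001,0,0],[0,0,-0.001,0,0]],
  ],
)

```text
time: 4.2
tool_pos: [503.2, 188.5, 230.1]
tcp_rot: [180.0, -0.0, 19.2]
ft_force: [-5.2, -3.3, 17.3]
finger_gap: 0.4
grip_force: 8.1
```

Emit:
servo_tool(
  plan=[
    [[0,0,0.01,0,0],[0,0,0.045,0,0],[0,0,0.045,0,0],[0,0,0.042,0,0],[0.016,-0.046,0,0,0],[0.016,-0.046,0,0,0],[0.016,-0.046,0,0,0],[0.016,-0.046,0,0,0],[0.016,-0.046,0,0,0],[0.016,-0.046,0,0,0]],
  ],
)

```text
time: 5.2
tool_pos: [599.0, -89.2, 370.7]
tcp_rot: [-180.0, 0.0, 19.3]
ft_force: [0.3, 0.9, 1.2]
finger_gap: 0.1
grip_force: 0.0
```

Emit:
servo_tool(
  plan=[
    [[0.006,-0.014,0,0,0],[0,0,0,0,0]],
  ],
)

```text
time: 5.4
tool_pos: [605.0, -103.5, 369.9]
tcp_rot: [-180.0, 0.1, 19.1]
ft_force: [-0.1, 0.7, -0.4]
finger_gap: 0.1
grip_force: 0.0
```

```bash
python3 - <<'E'
from h import *
S=sense();p=np.array(S['tool_pos']);print(S['time'],p,S['tcp_rot'],S['ft_force'])
s=snap('side');t=snap('top')
cv2.imwrite('pics/near2.png',np.hstack([cv2.resize(c[0][y:y+w*11//8,x:x+w],(400,550),interpolation=cv2.INTER_CUBIC) for c,x,y,w in((s,215,130,120),(t,210,150,100))]))
O=np.array([548.6,60.9]);ux=np.array([-.333,.943])
for th in np.arange(0,.61,.1):
    a=.6-th; d=210*np.cos(a)-11*np.sin(a); print(round(th,2),(O-ux*d).round(),round(115+73+210*np.sin(a)+11*np.cos(a)))
E
```

```text
5.4 [ 604.9667262  -103.49185804  369.90618967] [-1.79956204e+02  8.53348108e-02  1.90572269e+01] [-0.05656331  0.73407005 -0.44237666]
0.0 [604. -97.] 316
0.1 [ 608. -108.] 298
0.2 [ 612. -117.] 280
0.3 [ 614. -125.] 261
0.4 [ 616. -131.] 241
0.5 [ 618. -135.] 220
0.6 [ 619. -137.] 199
```

View pics/near2.png

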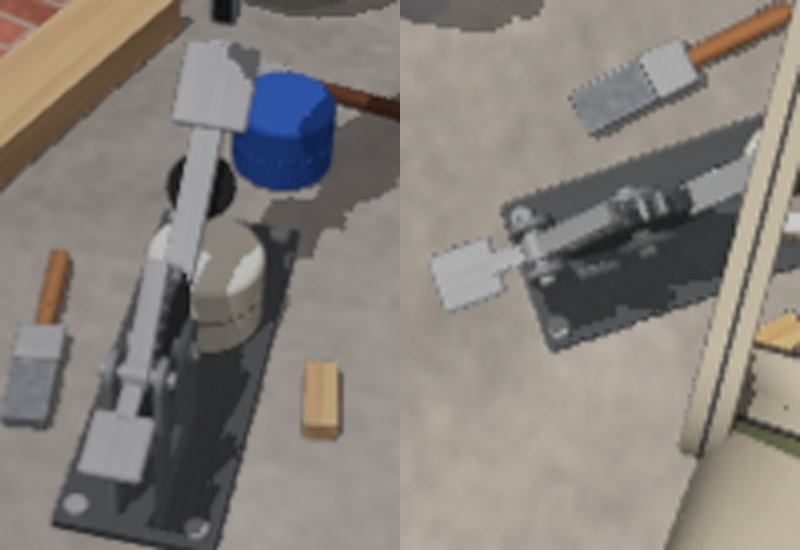

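The side view shows the tab at (117,446) tilted down and staying there, the arm still up, and the push plate at (215,85) below the fingertips. Next I lower onto the plate.

Emit:
servo_tool(
  plan=[
    [[0,0,-0.02,0,0],[0,0,-0.012,0,0],[0,0,-0.008,0,0],[0,0,-0.004,0,0],[0,0,-0.003,0,0],[0,0,-0.003,0,0]],
  ],
)

```text
time: 6.1
tool_pos: [605.1, -101.1, 321.4]
tcp_rot: [180.0, -0.0, 19.3]
ft_force: [0.1, 1.0, 0.5]
finger_gap: 0.0
grip_force: 0.0
```

Emit:
servo_tool(
  plan=[
    [[0,0,-0.003,0,0],[0,0,-0.003,0,0],[0,-0.001,-0.003,0,0],[0,-0.001,-0.003,0,0],[0,-0.001,-0.003,0,0]],
  ],
)

```text
time: 6.6
tool_pos: [605.0, -104.4, 306.0]
tcp_rot: [180.0, -0.0, 19.2]
ft_force: [1.0, -0.4, 3.0]
finger_gap: -0.2
grip_force: 1.2
```

Emit:
servo_tool(
  plan=[
    [[0.001,-0.003,-0.005,0,0],[0.001,-0.003,-0.005,0,0],[0.001,-0.003,-0.005,0,0],[0.001,-0.002,-0.005,0,0],[0.001,-0.002,-0.005,0,0]],
  ],
)

```text
time: 7.1
tool_pos: [609.8, -117.8, 280.3]
tcp_rot: [180.0, 0.0, 19.2]
ft_force: [-0.7, -0.3, 2.3]
finger_gap: 0.1
grip_force: 1.2
```

Emit:
servo_tool(
  plan=[
    [[0.001,-0.002,-0.005,0,0],[0.001,-0.002,-0.005,0,0],[0.001,-0.002,-0.005,0,0],[0.001,-0.002,-0.005,0,0],[0,-0.001,-0.005,0,0],[0.001,-0.001,-0.005,0,0],[0,-0.001,-0.005,0,0],[0.001,-0.001,-0.005,0,0],[0,-0.001,-0.005,0,0],[0.001,-0.001,-0.005,0,0]],
  ],
)

```text
time: 8.1
tool_pos: [616.9, -131.3, 230.5]
tcp_rot: [-180.0, 0.0, 19.3]
ft_force: [-1.1, -0.5, 3.0]
finger_gap: 0.1
grip_force: 1.1
```

Emit:
servo_tool(
  plan=[
    [[0,-0.001,-0.005,0,0],[0.001,-0.001,-0.005,0,0],[0,-0.001,-0.004,0,0],[0,0,-0.003,0,0],[0,0,-0.003,0,0],[0,0,-0.002,0,0],[0,0,-0.002,0,0]],
  ],
)

```text
time: 8.8
tool_pos: [618.0, -134.5, 207.0]
tcp_rot: [180.0, -0.0, 19.2]
ft_force: [-1.4, -1.7, 1.7]
finger_gap: 0.3
grip_force: 1.0
```

Emit:
servo_tool(
  plan=[
    [[0,0,-0.002,0,0],[0,0,-0.002,0,0],[0,0,-0.001,0,0],[0,0,-0.001,0,0]],
  ],
)

```text
time: 9.2
tool_pos: [617.9, -134.3, 200.8]
tcp_rot: [180.0, 0.0, 19.3]
ft_force: [0.2, -1.3, 2.7]
finger_gap: -0.1
grip_force: 1.0
```

Emit:
servo_tool(
  plan=[
    [[0,0,-0.001,0,0],[0,0,-0.001,0,0]],
  ],
)

```text
time: 9.4
tool_pos: [617.9, -134.3, 198.9]
tcp_rot: [180.0, -0.0, 19.2]
ft_force: [0.8, -2.3, 2.7]
finger_gap: 0.0
grip_force: 1.0
```

Emit:
servo_tool(
  plan=[
    [[0,0,-0.001,0,0],[0,0,-0.001,0,0]],
  ],
)

```text
time: 9.6
tool_pos: [618.0, -134.3, 198.6]
tcp_rot: [180.0, -0.0, 19.3]
ft_force: [-8.2, 1.2, 18.4]
finger_gap: 0.2
grip_force: 9.3
```

The force rose to 18 N, so the foot is on the mould. I'll hold briefly, then retract straight up.

Emit:
servo_tool(
  plan=[
    [[0,0,0,0,0],[0,0,0,0,0],[0,0,0.005,0,0],[0,0,0.03,0,0],[0,0,0.05,0,0],[0,0,0.05,0,0],[-0.03,-0.03,0.03,0,0],[-0.03,-0.04,0,0,0],[-0.03,-0.04,0,0,0],[-0.03,-0.04,0,0,0]],
  ],
)

```text
time: 10.6
tool_pos: [497.8, -283.8, 360.8]
tcp_rot: [-180.0, -0.0, 19.3]
ft_force: [-0.6, -0.5, 0.2]
finger_gap: -0.2
grip_force: 0.0
```

Emit:
servo_tool(
  plan=[
    [[-0.03,-0.04,0,0,0],[-0.03,-0.04,0,0,0],[-0.03,-0.04,0,0,0],[-0.03,-0.04,0,0,0],[0,0,0,0,0],[0,0,0,0,0]],
  ],
)

```text
time: 11.2
tool_pos: [378.2, -443.7, 360.1]
tcp_rot: [-179.9, -0.0, 19.1]
ft_force: [0.9, 0.1, -0.5]
finger_gap: 0.0
grip_force: 0.0
```

```bash
python3 - <<'E'
from h import *
S=sense();print(S['time'],S['tool_pos'],S['ft_force'])
s=snap('side');t=snap('top')
cv2.imwrite('pics/end.png',np.hstack([cv2.resize(c[0][y:y+w*11//8,x:x+w],(400,550),interpolation=cv2.INTER_CUBIC) for c,x,y,w in((s,205,130,125),(t,220,120,130))]))
E
```

```text
11.2 [ 378.15030579 -443.66471049  360.06830831] [ 0.90394908  0.11217491 -0.51544807]
```

View pics/end.png

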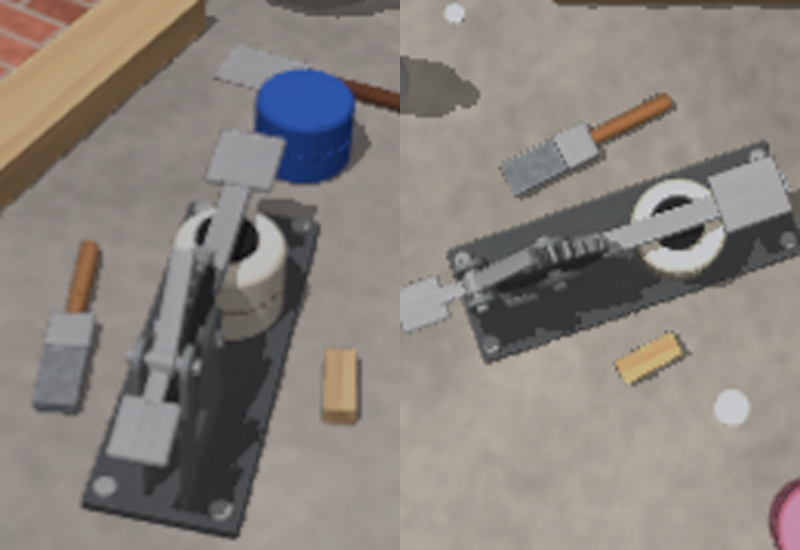

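The arm is level with its black foot on the mould: side view (233,235), top view (678,222). The tab is still down at (143,430), the mould and the other things are unmoved, and the robot is clear.

```bash
python3 -c "
from bench import r
print(r.hand_in())"
```

```text
the job is handed in; nothing more can be done
None
```

I pressed the pawl fully down, pushed the arm onto the mould with forces around 18 N at most as read, moved the robot clear, and handed the job in; no verdict was returned.

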